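# Shut a flow chamber and lock its lid with the swing clamp

## Task

Get the flow chamber ready for a run: close its clear lid, swing the steel clamp strap round over the lid as far as its stop, then push the red cam lever fully down so that the presser foot clamps the lid. It is all pushing with the fingers: the chamber must not be lifted or shifted in its seat. Leave the bottle, the dish and the syringe beside it where they are.

Things in the scene. Friction and masses are not known exactly. Their poses are not given: they have to be found in the camera images.
- clamp_fixture: Aluminium plate 112 x 136 x 8 mm fixed to the table, with the flow chamber between low black rails and the clamp post beside it. Origin on the table surface under the chamber's origin. Its z is up; x points from the clamp post across the chamber to the side where the lid is hinged; y runs along the chamber, away from its blue tap. The plate spans x -72 to 40 mm, y -54 to 82 mm. The post (22 mm thick) stands at x -50, y 6 mm, between the chamber and the -x edge.
- chamber: Dark grey flow chamber with a clear lid, loose, 56 mm wide (x), 116 mm long (y from -44 to 72 mm), walls 50 mm high, blue tap at the -y end. Origin at the centre of its width on its underside, 8 mm above the table; axes as the fixture's. Two plugs 8 mm thick stand on the lid, up to 82 mm above the chamber's underside: orange at x 5, y 51 mm, blue at x -5, y -22 mm (lid shut).
- chamber_lid (a joint): Clear lid, with a grey frame, 54 x 115 x 3 mm, hinged along the chamber's +x top edge (axis 27 mm from the chamber's middle, 60 mm above the table). 0 = shut, top 62 mm above the table; larger = swung up, rad; starts at 0.5 to 0.85. It has light friction (under 2 N at its free edge) and stays where it is left; pushing its free edge or middle down shuts it against a firm stop.
- lid_edge (a point): Middle of the lid's free long edge, on its top face; opposite the clamp post. 54 mm from the hinge axis.
- clamp_swing (a joint): Turn of the clamp strap about its upright post, rad. 0 to 0.5 at the start = parked beside the chamber, pointing along it; grows clockwise seen from above, the nose moving toward and over the lid; firm stop at 1.97, where the strap points along the fixture's +x and the foot stands over the lid between its plugs, 3 mm from its centre line. Light friction (about 1 N at the nose); stays where it is left. The strap carries the cam lever round with it.
- clamp_pivot (a point): Point on the upright turning axis of the strap, at the cam lever's level axle: 87 mm above the table. The lever turns about this axle, which is square to the strap.
- strap_nose (a point): On the strap's centre line 47 mm from the turning axis, at mid thickness: 74 mm above the table while the lever is up. The strap is a steel bar 20 mm wide, 8 mm thick (70 to 78 mm above the table), from 16 mm behind the turning axis to 57 mm ahead; push its edge anywhere. At the end of the swing the orange plug leaves 30 mm beside the nose, more nearer the post.
- presser_foot: Sprung plunger through the strap's nose; black cap 12 mm thick reaching 96 mm above the table, round black rubber foot, 18 mm across. While the lever is up the foot's underside is 64 mm above the table, 2 mm over the shut lid. The lever drives it down 5 mm, so that it presses the lid with about 12 N. With the lever down it cannot swing over the lid.
- cam_lever (a joint): Red cam lever, 16 to 18 mm wide and 10 mm thick, 71 mm long from its axle at clamp_pivot; it points away from the strap's nose. 0 = raised 0.87 rad above level (0 to 0.2 at the start); grows as it is pushed down; 1.05 = fully down, on a firm stop, 0.18 rad below level. Friction holds it wherever it is left; takes about 4 N at 50 mm from the axle.
- lever_tip (a point): On the lever's centre line 62 mm from its axle, near its free end; the lever's surface is 5 mm from this line.
- red_bottle: Small bottle with a red cap, 36 mm thick, 64 mm high, standing beyond the lid's hinge side. Origin under its centre.
- petri_dish: Flat round dish, 60 mm across, 16 mm high, lying beside the fixture. Origin under its centre.
- syringe: Syringe, 126 mm long, 18 mm high, lying across the tap end of the fixture. Origin under its middle; x along it.

How it is judged (in metres and radians):
On the way, in this order (a step that is already met when the one before it is completed fails the run):
1. the lid is shut while the strap still stands aside (value of joint chamber_lid below 0.06 rad and value of joint clamp_swing below 0.9 rad), for 0.2 s.
2. the strap is swung over the shut lid to its stop, the lever still raised (value of joint chamber_lid below 0.06 rad and value of joint clamp_swing above 1.85 rad and value of joint cam_lever below 0.45 rad), for 0.2 s.
3. the lever is pushed down and the foot presses the lid (value of joint chamber_lid below 0.06 rad and value of joint clamp_swing above 1.85 rad and value of joint cam_lever above 0.93 rad and contact force between presser_foot and chamber above 5 N), for 0.2 s.
At the end, for the whole second after the job is handed in: Lid shut (joint under 0.06 rad), strap within 0.12 rad of its stop, lever within 0.12 rad of fully down, the foot pressing the lid with more than 5 N, chamber within 8 mm and bystanders within 15 mm of where they stood (all of step 3 and linear speed of chamber below 0.01 m/s and distance of chamber from where it was at the start of the episode below 0.008 m and distance of each of red_bottle, petri_dish, syringe from where it was at the start of the episode below 0.015 m); the robot touches nothing.
It fails at once if the chamber is lifted or pushed out of its seat (distance of chamber from where it was at the start of the episode above 0.008 m or angle between chamber's own z axis and vertical above 0.12 rad).
It fails at once if the bottle, dish or syringe is knocked about or carried (distance of any of red_bottle, petri_dish, syringe from where it was at the start of the episode above 0.02 m or angle between red_bottle's own z axis and vertical above 0.3 rad).
It also fails if it takes over 64 s, if anything falls off the work surface, if the arm or the gripper's body presses on something with over 40 N, if the wrist force passes 120 N, or if a joint passes its speed limit or range.

## Robot

A 6-joint arm with a two-finger parallel gripper is mounted at the origin on the work surface; the furniture and walls round the work are solid. World frame = base frame: x ahead of the robot, y to its left, z up, the work surface at z = 0. Lengths are in m, angles in degrees, forces in N, time in s.
With the tool pointing down it reaches from about 0.3 to 0.75 m from the base axis. Payload 8.5 kg.
Tool frame: the origin (TCP) lies at the very end of the fingers, on their centre line; the grasp point (between the pads) lies 19 mm behind it; z points along the fingers, y is the line along which they close (so a half turn about z gives the same grasp; the last joint's range is limited). The gripper opens to 85 mm and grips with 20 to 120 N. Pads are 22 mm wide; open, the fingers measure 114 mm over their backs; the gripper's body (76 mm by 85 mm) begins 54 mm behind the grasp point. The pads swing forward as they close: fully open they stand 13 mm farther back than shut.
Start: joints at [53.096, 21.807, 74.336, -0, 83.858, -12.336], TCP at [0.229, 0.5, 0.231] pointing down, gripper open.
Joint ranges: [-178.18, 178.18], [-50.72, 133.34], [12.68, 142.11], [-81.47, 261.47], [9.98, 163.14], [-165.26, 165.26]. Speed limits (degrees/s): [136.94, 136.94, 180, 180, 180, 180].

## Interface

Orientations are given as a 3x3 rotation matrix whose columns are the frame's x, y, z axes.
In Python, from rig import env, optics, spotter gives the robot as it stands.
- The arm moves only by the shell command python3 -m crank 'ROWS' [FORCE]. ROWS is JSON, one flat list of numbers, 5 for each row, row after row: the finger opening in cm, from 0 to 8.54, then the shift along the tool's x, y, z in cm, then the turn about the tool's z in rad. A call has exactly 8 rows; each row shifts and turns the commanded pose from where the row before left it, along the tool's axes as they then stand; what a row does not reach is not made up. A row lasts 1/12 s, in which the tool goes at most 41.7 mm and 7.16 degrees, less where a joint would pass 70% of its speed; a pose out of reach is approached as far as the arm can. A call is refused whole if a number of a shift passes 4.17 or a number of a turn 0.125, either way. A call with a gripper value outside its range is refused whole. The fingers move at their own pace and stop on an object; FORCE is the grip in N (left out, the last holds). Time passes only in rows, so rows that do not move let the fingers close, or fill a call up. It gives the time, the measured TCP pose, the force, the opening and the grip force at its end, in the units of the state.
- env.observe(): the state, without advancing time (a new reading comes with each control period).
- optics.get_image(name): name is "side" or "top"; returns a dict with "color" (480x640x3 uint8, red, green, blue), "intrinsics" (3x3 intrinsics, pixels), "pose" (4x4, takes a point from camera to world coordinates). Camera axes: x right, y up, looking along -z (the intrinsics and any distortion apply to the point x, -y, -z); pixel columns grow to the right and rows downward; lengths in m; the calibration is good to about 2 mm. A picture is of the moment at which its call begins. There is no depth.
- env.close_job(): hands the job in; it is judged then, once.
Trained networks look in a picture, given as the dict that the camera call returned (one of the last four; its "shot" number tells which), for a name from the list of things; names that differ only in an ending like _2 or _b are one class to them, and where a whole thing is asked for, a point or a joint stands for the part that bears it (a point fixed in the world has none). Each returns a list of dicts, best first, with "score" (0 to 1); they miss things now and then, are a little off and sometimes report something else, mostly with a low value. They report only what shows in the picture. A call takes as long as a camera call.
- spotter.look_for(picture, query): "at" ([column, row] as shares, 0 to 1, of the picture: columns of its width, rows of its height, amid what is visible of it).
The state is a dict: "time_s": time; "q": joint angles; "qvel": joint speeds; "joint_efforts": joint torques, N m; "position": TCP position; "tool_rot": TCP orientation; "ft_force": force on the tool from outside, world axes, zero at the start; "wrist_torque": the same for the moment, N m; "grip_width": finger opening in m; "gripper_force": force on a finger pad.
Only numpy, scipy, OpenCV 4.12 (cv2) and the standard library are available. Lean on these libraries where they do the work, as an engineer would, in place of code of your own. Each camera call takes 0.05 s, during which the arm holds its last target. There are 200 camera calls.

## Working session

There is one attempt and no reset: what is moved stays moved. The work goes in short steps, Python scripts to look and compute and a shell command to move; the robot and the scene stay as the last step left them, time stands still between calls to the robot, and variables do not carry over. Pictures are saved under pics/ and viewed, at most 10 in all, crops included, and the job is handed in when it is done.

```bash
ls; mkdir -p pics
cat > h.py <<'E'
import numpy as np, cv2
from rig import env, optics, spotter
def ray(p,at):
    K=np.array(p["intrinsics"]);T=np.array(p["pose"])
    u,v=at[0]*640,at[1]*480
    d=np.linalg.inv(K)@[u,v,1]; d=T[:3,:3]@(d*[1,-1,-1]); return T[:3,3],d
def onz(p,at,z):
    o,d=ray(p,at); return o+d*(z-o[2])/d[2]
def tri(rs):
    A=0;b=0
    for o,d in rs:
        d=d/np.linalg.norm(d);M=np.eye(3)-np.outer(d,d);A=A+M;b=b+M@o
    return np.linalg.solve(A,b)
def proj(p,X):
    T=np.linalg.inv(np.array(p["pose"]));c=(T@np.r_[X,1])[:3]*[1,-1,-1];q=np.array(p["intrinsics"])@c;return q[:2]/q[2]
E
python3 - <<'E'
from h import *
np.set_printoptions(precision=4,suppress=True)
s=env.observe();print(s["time_s"],s["position"],np.array(s["tool_rot"]))
P={}
for n in("side","top"):
    p=P[n]=optics.get_image(n);cv2.imwrite(f"pics/{n}0.png",p["color"][:,:,::-1]);print(n,p.keys(),np.array(p["pose"]))
for q in["clamp_fixture","chamber","lid_edge","clamp_pivot","strap_nose","presser_foot","lever_tip","red_bottle","petri_dish","syringe"]:
    R={}
    for n in P:
        r=spotter.look_for(P[n],q)[:2];R[n]=r
        print(q,n,[(round(x["score"],2),np.array(x["at"])*[640,480]) for x in r])
    if R["side"] and R["top"]:print("   tri",tri([ray(P[n],R[n][0]["at"]) for n in P]))
E
```

```text
pics
0.0 [0.2285 0.5    0.2307] [[-0.9095  0.4158 -0.0009]
 [ 0.4158  0.9095 -0.0012]
 [ 0.0003 -0.0015 -1.    ]]
side dict_keys(['color', 'intrinsics', 'pose', 'shot']) [[ 0.9567  0.2498 -0.1492  0.4327]
 [-0.291   0.8212 -0.4909 -0.0768]
 [-0.0001  0.5131  0.8583  0.8266]
 [ 0.      0.      0.      1.    ]]
top dict_keys(['color', 'intrinsics', 'pose', 'shot']) [[ 0.0218  0.9918 -0.126   0.4722]
 [-0.9994  0.0185 -0.0275  0.313 ]
 [-0.025   0.1266  0.9916  0.9461]
 [ 0.      0.      0.      1.    ]]
clamp_fixture side [(0.68, array([313.92 , 306.816]))]
clamp_fixture top [(0.74, array([363.52 , 278.016]))]
   tri [0.5175 0.2514 0.0182]
chamber side [(0.9, array([312.192, 272.496]))]
chamber top [(0.65, array([344.384, 268.32 ]))]
   tri [0.5306 0.2932 0.0674]
lid_edge side [(0.77, array([309.12 , 269.616]))]
lid_edge top [(0.57, array([338.688, 264.624])), (0.27, array([363.008, 285.888]))]
   tri [0.5335 0.305  0.0568]
clamp_pivot side [(0.86, array([317.504, 294.192]))]
clamp_pivot top [(0.74, array([371.776, 269.088]))]
   tri [0.5267 0.2411 0.0905]
strap_nose side [(0.67, array([298.88, 299.52]))]
strap_nose top [(0.51, array([364.48, 283.2 ]))]
   tri [0.4987 0.2531 0.062 ]
presser_foot side [(0.55, array([332.672, 285.6  ]))]
presser_foot top []
lever_tip side [(0.9, array([331.52 , 286.896]))]
lever_tip top [(0.62, array([376.384, 254.592]))]
   tri [0.5504 0.2352 0.117 ]
red_bottle side []
red_bottle top [(0.57, array([303.232, 233.28 ]))]
petri_dish side [(0.83, array([285.504, 233.184]))]
petri_dish top [(0.82, array([288.128, 272.304]))]
   tri [0.517  0.4099 0.0237]
syringe side [(0.68, array([376.768, 279.696]))]
syringe top [(0.8, array([356.672, 213.408]))]
   tri [0.6484 0.2682 0.0188]
```

Run:
```python
from h import *
a=cv2.imread("pics/side0.png")[210:350,220:420];b=cv2.imread("pics/top0.png")[190:330,240:440]
cv2.imwrite("pics/a.png",cv2.resize(a,None,fx=4,fy=4,interpolation=cv2.INTER_CUBIC))
cv2.imwrite("pics/b.png",cv2.resize(b,None,fx=4,fy=4,interpolation=cv2.INTER_CUBIC))
```

```text
(no output)
```

View pics/a.png

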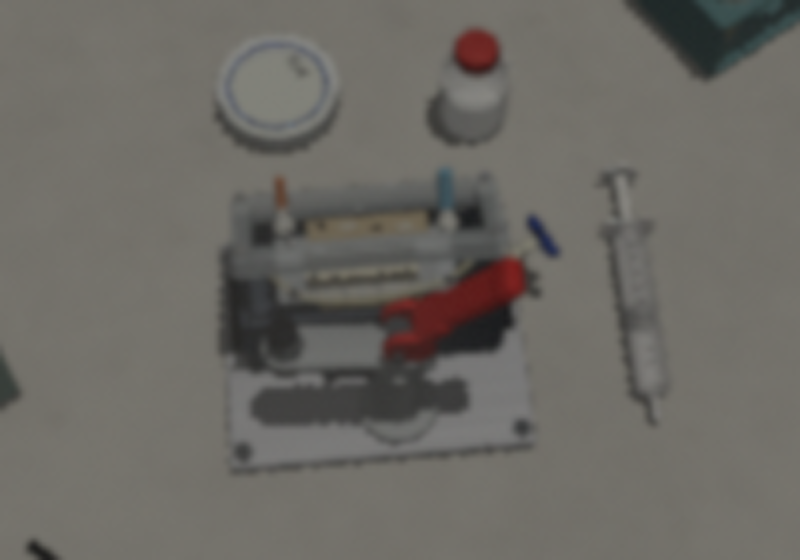

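View pics/b.png

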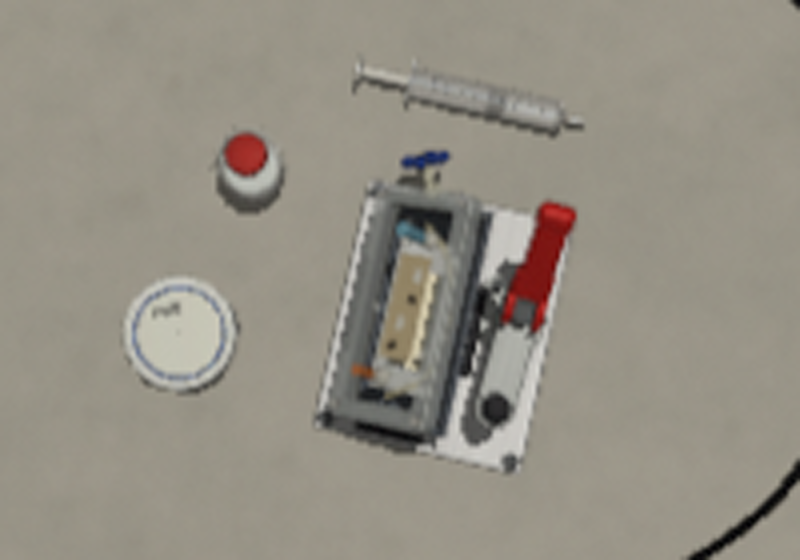

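Side view (crop px): the lid is half open, with the strap parked toward the left and its foot at about (283,343). The red lever rises toward the tap at (512,275). The plate's near corners are at about (230,470) and (535,445). In the top view (crop px), the foot is at (495,408), the pivot at (523,312), the lever tip at (556,213) and a plate corner at (518,470).

```bash
cat >> h.py <<'E'
def W(f,X):
    c,s=np.cos(f[2]),np.sin(f[2]);return np.array([f[0]+c*X[0]-s*X[1],f[1]+s*X[0]+c*X[1],X[2]])
E
python3 - <<'E'
from h import *
from scipy.optimize import least_squares
np.set_printoptions(precision=4,suppress=True)
P={n:optics.get_image(n) for n in("side","top")}
S=lambda u,v:("side",220+u/4,210+v/4)
T=lambda u,v:("top",240+u/4,190+v/4)
obs=[(S(230,470),(-.072,.082,.008)),(S(535,447),(-.072,-.054,.008)),(T(518,470),(-.072,.082,.008)),(T(318,428),(.040,.082,.008)),(T(523,310),(-.050,.006,.090))]
f=lambda x:np.concatenate([proj(P[o[0]],W(x,X))-o[1:] for o,X in obs])
r=least_squares(f,[.53,.28,1.4]);x=r.x;print(x,np.degrees(x[2]),r.fun.reshape(-1,2))
np.save("fix.npy",x)
for n,X in dict(pivot=(-.05,.006,.087),lidpush=(-.015,.022,.1)).items():print(n,W(x,X))
# strap swing, lid, lever estimates: fit against picked points
piv=(-.05,.006)
foot=onz(P["top"],((240+495/4)/640,(190+408/4)/480),.096)-W(x,(*piv,.096))
print("foot",foot,"swing",1.97-((np.arctan2(foot[1],foot[0])-x[2]+np.pi)%(2*np.pi)-np.pi))
tip=tri([ray(P["top"],((240+556/4)/640,(190+213/4)/480)),ray(P["side"],((220+512/4)/640,(210+275/4)/480))]);print("tip",tip)
for a in(.5,.6,.7,.8):
    print(a,[ (proj(P[n],W(x,(.027-.054*np.cos(a),y,.06+.054*np.sin(a))))-([220,210] if n=="side" else [240,190]))*4 for n in P for y in(-.043,.072)])
E
```

```text
[0.5457 0.2897 1.3613] 77.99731241669583 [[ 0.3232 -0.055 ]
 [ 1.0271 -0.5871]
 [ 0.8616  1.2689]
 [-1.2058 -0.5964]
 [ 0.4546  0.9518]]
pivot [0.5294 0.242  0.087 ]
lidpush [0.5211 0.2796 0.1   ]
foot [-0.0456  0.0143 -0.    ] swing 0.49394287070230924
tip [0.5726 0.2321 0.1377]
0.5 [array([509.4785, 263.4849]), array([236.2872, 284.6559]), array([486.5281, 203.0651]), array([434.2702, 433.7975])]
0.6 [array([509.2364, 252.5822]), array([235.2046, 273.7509]), array([481.4485, 200.5618]), array([428.8376, 432.4556])]
0.7 [array([508.8367, 240.9971]), array([234.1233, 262.1465]), array([475.3826, 197.9085]), array([422.4195, 430.8833])]
0.8 [array([508.2829, 228.8618]), array([233.0561, 249.9752]), array([468.3845, 195.133 ]), array([415.0741, 429.0953])]
```

```bash
python3 -m crank '[0,0,0,0,-0.11, 0,0,0,0,-0.11, 0,-2.5,-1.2,0.5,0, 0,-2.5,-1.2,0.5,0, 0,-2.5,-1.2,0.5,0, 0,-2.5,-1.2,0.5,0, 0,-2.5,-1.2,0.5,0, 0,-2.5,-1.2,0.5,0]'; python3 -m crank '[0,-2.2,-1,0.5,0, 0,-2.2,-1,0.5,0, 0,-2.2,-1,0.5,0, 0,-2.2,-1,0.5,0, 0,-2.2,-1,0.5,0, 0,-2.2,-1,0.5,0, 0,-2.2,-1,0.5,0, 0,0,0,0,0]'
cat > st.py <<'E'
from h import *
np.set_printoptions(precision=4,suppress=True)
s=env.observe();x=np.load("fix.npy");p=np.array(s["position"]);R=np.array(s["tool_rot"])
c,n=np.cos(x[2]),np.sin(x[2]);d=p[:2]-x[:2]
print("t",s["time_s"],"fixture xyz mm",1e3*np.array([c*d[0]+n*d[1],-n*d[0]+c*d[1],p[2]]),"toolx ang rel fy deg",np.degrees(np.arctan2(R[1,0],R[0,0])-x[2])-90,"F",np.array(s["ft_force"]),"grip",s["grip_width"])
E
python3 st.py
```

```text
time_s: 1.87
position: [0.3614, 0.3977, 0.2012]
tool_rot: [[-0.978, 0.207, 0.0], [0.207, 0.978, 0.0], [-0.0, 0.0, -1.0]]
ft_force: [0.2, -0.2, 0.4]
grip_width: -0.0
gripper_force: 0.0
time_s: 2.53
position: [0.4993, 0.2957, 0.1651]
tool_rot: [[-0.978, 0.211, -0.0], [0.211, 0.978, -0.001], [0.0, -0.001, -1.0]]
ft_force: [0.1, -0.4, -0.4]
grip_width: -0.0001
gripper_force: 0.0
t 2.5333 fixture xyz mm [ -3.6999  46.6419 165.0675] toolx ang rel fy deg -0.15815926513209888 F [ 0.0688 -0.4131 -0.4223] grip -7.441315968175977e-05
```

```bash
python3 -m crank '[0,-1.2,-0.6,0,0, 0,-1.2,-0.6,0,0, 0,0,0,1,0, 0,0,0,1,0, 0,0,0,1,0, 0,0,0,1,0, 0,0,0,0,0, 0,0,0,0,0]'; python3 st.py
python3 - <<'E'
from h import *
for n in("side","top"):
    p=optics.get_image(n)["color"][:,:,::-1]
    a=p[210:350,220:420] if n=="side" else p[190:330,240:440]
    cv2.imwrite(f"pics/c_{n}.png",cv2.resize(a,None,fx=4,fy=4,interpolation=cv2.INTER_CUBIC))
E
```

```text
time_s: 3.2
position: [0.5171, 0.2818, 0.1256]
tool_rot: [[-0.978, 0.207, -0.002], [0.207, 0.978, -0.0], [0.001, -0.001, -1.0]]
ft_force: [0.1, 0.2, 0.1]
grip_width: 0.0003
gripper_force: 0.0
t 3.2 fixture xyz mm [-13.6413  26.3951 125.589 ] toolx ang rel fy deg 0.0748770469784148 F [0.1306 0.202  0.0605] grip 0.0002646138202293606
```

View pics/c_side.png

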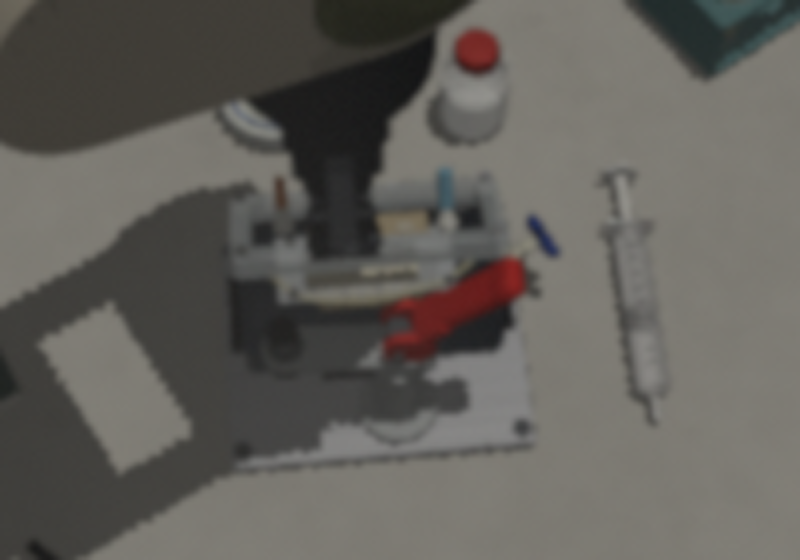

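The closed fingers hang above the lid at about (340,245), clear of the orange plug (280,190) and the blue plug (445,195). Pushing down now.

```bash
python3 -m crank '[0,-0.3,0,0.8,0, 0,0,0,0.8,0, 0,0,0,0.8,0, 0,0,0,0.8,0, 0,0,0,0.8,0, 0,0,0,0.8,0, 0,0,0,0.5,0, 0,0,0,0,0]'; python3 st.py;  python3 -m crank '[0,0,0,0.2,0, 0,0,0,0.2,0, 0,0,0,0.2,0, 0,0,0,0.15,0, 0,0,0,0.1,0, 0,0,0,0.1,0, 0,0,0,0,0, 0,0,0,0,0]'; python3 st.py
```

```text
time_s: 3.97
position: [0.52, 0.2808, 0.0719]
tool_rot: [[-0.978, 0.207, -0.002], [0.207, 0.978, -0.0], [0.002, -0.001, -1.0]]
ft_force: [0.1, 0.5, -0.7]
grip_width: -0.0002
gripper_force: 0.0
t 3.9667 fixture xyz mm [-13.9962  23.2636  71.9119] toolx ang rel fy deg 0.033347182404995124 F [ 0.1132  0.5018 -0.6666] grip -0.0002298161408773871
time_s: 4.63
position: [0.5205, 0.281, 0.0638]
tool_rot: [[-0.978, 0.207, -0.0], [0.207, 0.978, 0.0], [0.0, 0.0, -1.0]]
ft_force: [0.1, 0.3, 0.7]
grip_width: -0.0003
gripper_force: 0.0
t 4.6333 fixture xyz mm [-13.7555  22.814   63.79  ] toolx ang rel fy deg 0.03699842967175471 F [0.0614 0.2908 0.7305] grip -0.00025049410340579817
```

```bash
python3 -m crank '[0,0,0,0.1,0, 0,0,0,0,0, 0,0,0,0.1,0, 0,0,0,0,0, 0,0,0,0,0, 0,0,0,0,0, 0,0,0,0,0, 0,0,0,0,0]'; python3 st.py
```

```text
time_s: 5.3
position: [0.5207, 0.281, 0.0622]
tool_rot: [[-0.978, 0.207, 0.001], [0.207, 0.978, 0.0], [-0.0, 0.0, -1.0]]
ft_force: [-1.8, -0.8, 5.0]
grip_width: -0.0
gripper_force: 2.7
t 5.3 fixture xyz mm [-13.7208  22.6901  62.2055] toolx ang rel fy deg 0.041299914531705895 F [-1.821  -0.8086  5.0355] grip -2.517355219749909e-06
```

Contact at z = 62.2 mm with 5 N on the stop, so the lid is shut. I'll hold it briefly, retract and move outside the strap.

```bash
python3 -m crank '[0,0,0,0.05,0, 0,0,0,0,0, 0,0,0,0,0, 0,0,0,-1,0, 0,0,0,-1.5,0, 0,0,0,-2,0, 0,0,0,-1,0, 0,0,0,0,0]'; python3 -m crank '[0,0.25,-1.2,0,0, 0,0.25,-1.2,0,0, 0,0.25,-1.2,0,0, 0,0.25,-1.2,0,0, 0,0.25,-1.2,0,0, 0,0.25,-1.2,0,0, 0,0,0,0,0, 0,0,0,0,0]'; python3 st.py
python3 - <<'E'
from h import *
for n in("side","top"):
    p=optics.get_image(n)["color"][:,:,::-1]
    a=p[210:350,220:420] if n=="side" else p[190:330,240:440]
    cv2.imwrite(f"pics/d_{n}.png",cv2.resize(a,None,fx=4,fy=4,interpolation=cv2.INTER_CUBIC))
for d in np.r_[85:-1:-10,0]:
    f=np.radians(d);u=np.array([np.cos(f),np.sin(f)]);n=np.array([-u[1],u[0]])
    print(d,(np.array([-50,6])+34*u+n*(10+15*u[1]+11*u[0])).round(1))
E
```

```text
time_s: 5.97
position: [0.5216, 0.2813, 0.1187]
tool_rot: [[-0.978, 0.207, 0.004], [0.207, 0.978, 0.001], [-0.004, 0.002, -1.0]]
ft_force: [1.5, 0.3, 0.5]
grip_width: 0.0003
gripper_force: 0.0
time_s: 6.63
position: [0.4908, 0.2134, 0.1158]
tool_rot: [[-0.978, 0.208, -0.001], [0.208, 0.978, -0.0], [0.001, -0.0, -1.0]]
ft_force: [1.2, -0.3, 0.6]
grip_width: 0.0
gripper_force: 0.0
t 6.6333 fixture xyz mm [-85.9858  37.8437 115.7992] toolx ang rel fy deg -0.012282848306796268 F [ 1.1595 -0.2887  0.6147] grip 2.4481941788558877e-05
85 [-72.8  42.1]
75 [-67.6  45.9]
65 [-61.2  48.8]
55 [-53.9  50.3]
45 [-46.   50.1]
35 [-38.   48.1]
25 [-30.3  44.2]
15 [-23.5  38.5]
5 [-18.1  31.1]
0 [-16.  27.]
```

View pics/d_side.png

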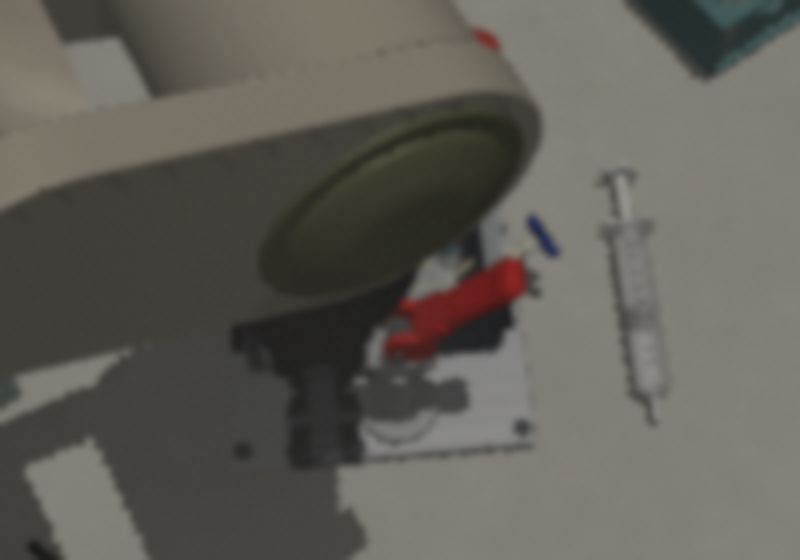

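The gripper hides the chamber; the fingers at about (325,420) are outside the strap, clear of the lever. Lowering to strap height, then the swing.

```bash
python3 -m crank '[0,0.1,0,0.8,0, 0,0.1,0,0.8,0, 0,0.1,0,0.8,0, 0,0.1,0,0.8,0, 0,0,0,0.8,0, 0,0,0,0.8,0, 0,0,0,0.1,0, 0,0,0,0,0]'; python3 st.py; python3 -m crank '[0,0.1,0.5,0,0, 0,0.1,0.5,0,0, 0,0.1,0.5,0,0, 0,0.1,0.4,0,0, 0,0.1,0.4,0,0, 0,0.1,0.3,0,0, 0,0.1,0.3,0,0, 0,0,0,0,0]';  python3 st.py
```

```text
time_s: 7.4
position: [0.4869, 0.2144, 0.0667]
tool_rot: [[-0.978, 0.207, -0.001], [0.207, 0.978, -0.0], [0.001, -0.0, -1.0]]
ft_force: [-0.1, -0.1, 0.0]
grip_width: 0.0001
gripper_force: 0.0
t 7.4 fixture xyz mm [-85.8944  41.8783  66.7039] toolx ang rel fy deg 0.033843743618604094 F [-0.14   -0.1299  0.0244] grip 0.0001187617862450556
time_s: 8.07
position: [0.486, 0.2448, 0.0673]
tool_rot: [[-0.978, 0.207, -0.0], [0.207, 0.978, 0.0], [0.0, 0.0, -1.0]]
ft_force: [-0.6, -0.7, -0.2]
grip_width: 0.0001
gripper_force: 0.4
t 8.0667 fixture xyz mm [-56.258   49.0478  67.3407] toolx ang rel fy deg 0.06465300023988618 F [-0.5831 -0.7394 -0.1805] grip 0.00011457698065923658
```

```bash
python3 -m crank '[0,0.05,0.5,0,0, 0,0.05,0.5,0,0, 0,-0.1,0.4,0,0, 0,-0.1,0.4,0,0, 0,-0.2,0.4,0,0, 0,-0.2,0.4,0,0, 0,-0.3,0.4,0,0, 0,0,0,0,0]'; python3 st.py; python3 -m crank '[0,-0.3,0.3,0,0, 0,-0.3,0.2,0,0, 0,-0.4,0.2,0,0, 0,-0.4,0.2,0,0, 0,0,0,0,0, 0,0,0,0,0, 0,0,0,0,0, 0,0,0,0,0]';  python3 st.py
```

```text
time_s: 8.73
position: [0.5009, 0.2726, 0.0672]
tool_rot: [[-0.978, 0.207, 0.0], [0.207, 0.978, 0.001], [-0.0, 0.001, -1.0]]
ft_force: [-0.3, 0.0, 0.3]
grip_width: 0.0002
gripper_force: 0.2
t 8.7333 fixture xyz mm [-25.9816  40.2892  67.1862] toolx ang rel fy deg 0.05048242129571179 F [-0.2804  0.0041  0.2846] grip 0.0002023931939729539
time_s: 9.4
position: [0.5157, 0.2779, 0.0672]
tool_rot: [[-0.978, 0.207, -0.0], [0.207, 0.978, 0.0], [0.0, -0.0, -1.0]]
ft_force: [-3.1, -1.2, -2.3]
grip_width: 0.0
gripper_force: 1.4
t 9.4 fixture xyz mm [-17.7777  26.879   67.1639] toolx ang rel fy deg 0.03585533249948014 F [-3.0875 -1.2467 -2.337 ] grip 4.146699074431105e-05
```

```bash
python3 -m crank '[0,-0.1,0,0,0, 0,0,0,0,0, 0,-0.1,0,0,0, 0,0,0,0,0, 0,0,0,0,0, 0,0,0,0,0, 0,0,0,0,0, 0,0,0,0,0]'; python3 st.py
python3 - <<'E'
from h import *
for n in("side","top"):
    p=optics.get_image(n)["color"][:,:,::-1]
    a=p[210:350,220:420] if n=="side" else p[190:330,240:440]
    cv2.imwrite(f"pics/e_{n}.png",cv2.resize(a,None,fx=4,fy=4,interpolation=cv2.INTER_CUBIC))
E
```

```text
time_s: 10.07
position: [0.516, 0.2778, 0.0671]
tool_rot: [[-0.978, 0.207, -0.004], [0.207, 0.978, 0.0], [0.004, -0.001, -1.0]]
ft_force: [-9.7, 1.5, 3.4]
grip_width: -0.0001
gripper_force: 5.0
t 10.0667 fixture xyz mm [-17.7758  26.5744  67.0844] toolx ang rel fy deg 0.057112924763217165 F [-9.6735  1.4969  3.4477] grip -0.00011505056384614441
```

View pics/e_side.png

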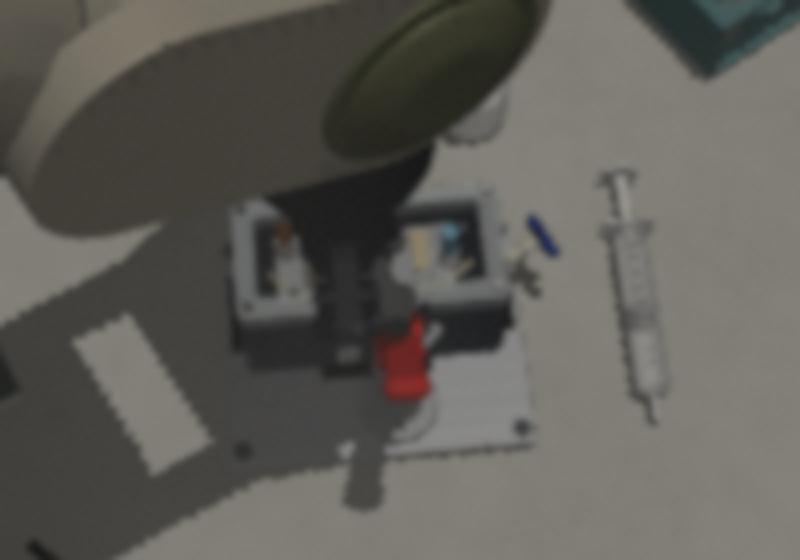

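The lid is shut and the strap lies across it against its stop: 10 N with no motion. The red lever now points at the viewer, at about (403,360). Next I back off, rise and go over the lever.

```bash
python3 -m crank '[0,0.4,0,0,0, 0,0,0,-1,0, 0,0,0,-2,0, 0,0,0,-2,0, 0,0,0,-2,0, 0,0,0,-2,0, 0,0,0,-1,0, 0,0,0,0,0]'; python3 -m crank '[0,-0.4,-1.2,0,0, 0,-0.4,-1.2,0,0, 0,-0.4,-1.2,0,0, 0,-0.4,-1.2,0,0, 0,-0.4,-1.2,0,0, 0,-0.2,-1.2,0,0, 0,0,0,0,0, 0,0,0,0,0]'; python3 st.py
python3 - <<'E'
from h import *
x=np.load("fix.npy");P={}
for n in("side","top"):
    p=P[n]=optics.get_image(n);c=p["color"][:,:,::-1]
    for q in("lever_tip","presser_foot","clamp_pivot"):print(n,q,[(round(r["score"],2),(np.array(r["at"])*[640,480]).round(1)) for r in spotter.look_for(p,q)[:2]])
    print("pred lever tip",proj(p,W(x,(-.05-.062*np.cos(.87),.006,.087+.062*np.sin(.87)))),"foot cap",proj(p,W(x,(-.003,.006,.096))))
    a=c[210:350,220:420] if n=="side" else c[190:330,240:440]
    cv2.imwrite(f"pics/f_{n}.png",cv2.resize(a,None,fx=4,fy=4,interpolation=cv2.INTER_CUBIC))
E
```

```text
time_s: 10.83
position: [0.5153, 0.2785, 0.1704]
tool_rot: [[-0.978, 0.207, 0.006], [0.207, 0.978, 0.002], [-0.006, 0.003, -1.0]]
ft_force: [0.6, 0.7, -0.4]
grip_width: 0.0005
gripper_force: 0.0
time_s: 11.5
position: [0.5205, 0.2025, 0.1674]
tool_rot: [[-0.978, 0.209, -0.0], [0.209, 0.978, 0.0], [0.0, 0.0, -1.0]]
ft_force: [-0.2, -0.2, -0.9]
grip_width: 0.0001
gripper_force: 0.0
t 11.5 fixture xyz mm [-90.4592   6.5016 167.3509] toolx ang rel fy deg -0.04411481255574756 F [-0.2248 -0.212  -0.9367] grip 8.845168002804442e-05
side lever_tip []
side presser_foot []
side clamp_pivot []
pred lever tip [322.12016464 305.12149559] foot cap [317.48465918 266.166859  ]
top lever_tip []
top presser_foot []
top clamp_pivot []
pred lever tip [394.66227427 271.84899379] foot cap [347.54302052 262.68615876]
```

View pics/f_side.png

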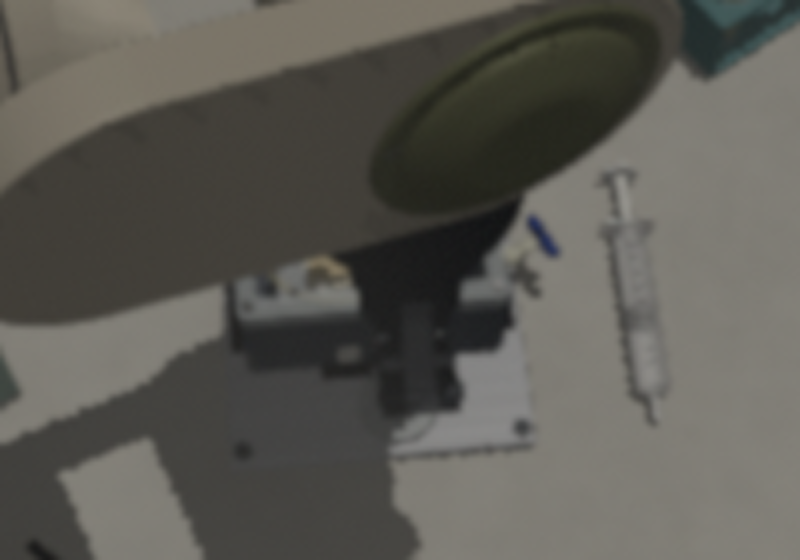

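View pics/f_top.png

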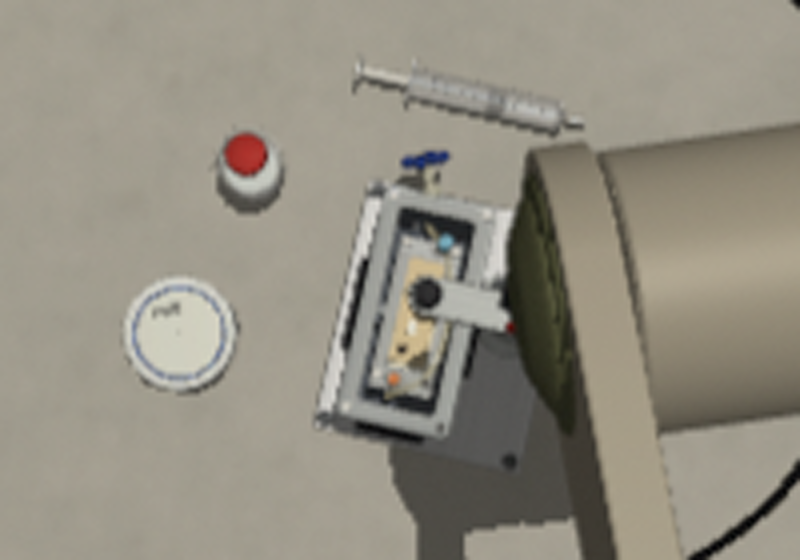

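The strap is at its stop, with the foot at (427,293) where (430,291) was predicted. The fingers are above the lever. Pressing down while easing outward.

```bash
python3 -m crank '[0,0,0,0.8,0, 0,0,0,0.8,0, 0,0,-0.3,0.8,0, 0,0,-0.3,0.8,0, 0,0,-0.3,0.8,0, 0,0,-0.3,0.8,0, 0,0,-0.3,0.8,0, 0,0,0,0,0]'; python3 st.py; python3 -m crank '[0,0,-0.2,0.4,0, 0,0,-0.2,0.4,0, 0,0,-0.2,0.4,0, 0,0,0,0.4,0, 0,0,0,0.3,0, 0,0,0,0.2,0, 0,0,0,0,0, 0,0,0,0,0]'; python3 st.py
```

```text
time_s: 12.57
position: [0.5167, 0.1879, 0.1095]
tool_rot: [[-0.978, 0.208, -0.003], [0.208, 0.978, -0.0], [0.002, -0.001, -1.0]]
ft_force: [-0.2, -0.4, -0.8]
grip_width: -0.0001
gripper_force: 0.0
t 12.5667 fixture xyz mm [-105.5583    7.2271  109.5266] toolx ang rel fy deg 0.005927090038838401 F [-0.1554 -0.4291 -0.7535] grip -0.0001285093821561048
time_s: 13.23
position: [0.5159, 0.1828, 0.09]
tool_rot: [[-0.978, 0.207, -0.001], [0.207, 0.978, 0.0], [0.001, -0.0, -1.0]]
ft_force: [1.3, -0.3, -0.7]
grip_width: -0.0003
gripper_force: 0.0
t 13.2333 fixture xyz mm [-110.7477    6.9463   90.0055] toolx ang rel fy deg 0.03572272586346514 F [ 1.3226 -0.32   -0.7064] grip -0.0002864279419198466
```

```bash
python3 -m crank '[0,0,0,0.3,0, 0,0,0,0.3,0, 0,0,0,0.1,0, 0,0,0,0.1,0, 0,0,0,0,0, 0,0,0,0,0, 0,0,0,0,0, 0,0,0,0,0]'; python3 st.py;python3 - <<'E'
from h import *
x=np.load("fix.npy")
p=optics.get_image("side");c=p["color"][:,:,::-1]
print(proj(p,W(x,(-.121,.006,.075)))-[220,210])
cv2.imwrite("pics/g_side.png",cv2.resize(c[210:350,220:420],None,fx=4,fy=4,interpolation=cv2.INTER_CUBIC))
E
```

```text
time_s: 13.9
position: [0.5161, 0.1828, 0.0823]
tool_rot: [[-0.978, 0.207, -0.0], [0.207, 0.978, 0.0], [0.0, 0.0, -1.0]]
ft_force: [-0.7, 1.5, 1.2]
grip_width: 0.0
gripper_force: 0.7
t 13.9 fixture xyz mm [-110.6959    6.7623   82.2603] toolx ang rel fy deg 0.04300157843745467 F [-0.6925  1.5247  1.1994] grip 2.2513225625849207e-05
[103.69347142 127.8336609 ]
```

View pics/g_side.png

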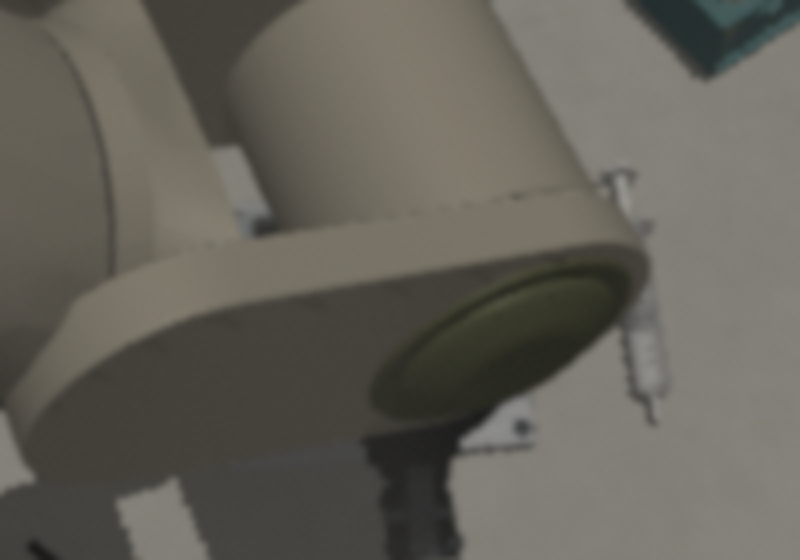

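```bash
python3 -m crank '[0,0,0,0.1,0, 0,0,0,0,0, 0,0,0,0.1,0, 0,0,0,0,0, 0,0,0,0,0, 0,0,0,0,0, 0,0,0,0,0, 0,0,0,0,0]'; python3 st.py
```

```text
time_s: 14.62
position: [0.5164, 0.1828, 0.0811]
tool_rot: [[-0.978, 0.207, 0.001], [0.207, 0.978, 0.0], [-0.001, 0.0, -1.0]]
ft_force: [-2.0, 0.7, 8.4]
grip_width: -0.0
gripper_force: 4.4
t 14.6167 fixture xyz mm [-110.6314    6.4623   81.072 ] toolx ang rel fy deg 0.04244384118749167 F [-2.0267  0.6856  8.3943] grip -4.862897956609297e-06
```

```bash
python3 -m crank '[0,0,0,0.1,0, 0,0,0,0,0, 0,0,0,0.1,0, 0,0,0,0,0, 0,0,0,0,0, 0,0,0,0,0, 0,0,0,0,0, 0,0,0,0,0]'; python3 st.py
```

```text
time_s: 15.28
position: [0.5169, 0.1827, 0.0804]
tool_rot: [[-0.978, 0.207, 0.003], [0.207, 0.978, 0.0], [-0.003, 0.001, -1.0]]
ft_force: [-4.8, -0.5, 19.9]
grip_width: -0.0001
gripper_force: 10.1
t 15.2833 fixture xyz mm [-110.5901    5.9559   80.4327] toolx ang rel fy deg 0.050163273874332504 F [-4.8212 -0.5484 19.915 ] grip -0.00011079948909892683
```

Firm stop: 20 N within under 1 mm of travel. Retracting clear and checking.

```bash
python3 -m crank '[0,0,0,-0.5,0, 0,0,0,-1.5,0, 0,0,0,-2.5,0, 0,0,0,-2.5,0, 0,0,0,-2.5,0, 0,0,0,-2.5,0, 0,0,0,-1.5,0, 0,0,0,0,0]'; python3 -m crank '[0,2,-1,-0.5,0, 0,2,-1,-0.5,0, 0,3,-2,-0.5,0, 0,3,-2,-0.5,0, 0,3,-2,-0.5,0, 0,3,-2,-0.5,0, 0,2,-1,0,0, 0,0,0,0,0]'; python3 st.py;python3 - <<'E'
from h import *
x=np.load("fix.npy")
im=[]
for n in("side","top"):
    p=optics.get_image(n);c=p["color"][:,:,::-1];o=np.array([220,210] if n=="side" else [240,190])
    a=c[o[1]:o[1]+140,o[0]:o[0]+200]
    a=cv2.resize(a,None,fx=4,fy=4,interpolation=cv2.INTER_CUBIC)[:,150:750] if n=="side" else cv2.resize(a,None,fx=4,fy=4,interpolation=cv2.INTER_CUBIC)[:,100:]
    for nm,X in dict(leverend=(-.05-.071*np.cos(.18),.006,.087-.071*np.sin(.18)),foot=(-.003,.006,.091)).items():print(n,nm,(proj(p,W(x,X))-o)*4-[150 if n=="side" else 100,0])
    im.append(cv2.resize(a,(0,0),fx=.6,fy=.6)) 
    for q in("lever_tip","red_bottle","petri_dish","syringe"):print(n,q,[(round(r["score"],2),(np.array(r["at"])*[640,480]).round(1)) for r in spotter.look_for(p,q)[:1]])
cv2.imwrite("pics/h.png",np.hstack(im))
E
```

```text
time_s: 15.95
position: [0.5172, 0.1827, 0.2162]
tool_rot: [[-0.978, 0.207, 0.006], [0.207, 0.978, 0.0], [-0.005, 0.002, -1.0]]
ft_force: [-0.1, 1.1, 0.2]
grip_width: -0.0001
gripper_force: 0.0
time_s: 16.62
position: [0.3133, 0.1119, 0.2425]
tool_rot: [[-0.978, 0.208, -0.002], [0.208, 0.978, -0.0], [0.002, -0.001, -1.0]]
ft_force: [0.4, 0.0, -0.7]
grip_width: 0.0002
gripper_force: 0.0
t 16.6167 fixture xyz mm [-222.2315  190.3166  242.4606] toolx ang rel fy deg 0.006638503125032003 F [ 0.3711  0.0013 -0.7257] grip 0.0001551712045998293
side leverend [264.50493628 509.1732181 ]
side foot [239.99113648 230.14200572]
side lever_tip [(0.84, array([320.4, 316. ]))]
side red_bottle [(0.87, array([337.6, 230.2]))]
side petri_dish [(0.65, array([288.5, 234.9]))]
side syringe [(0.73, array([379.3, 283.3]))]
top leverend [561.83576799 348.38257779]
top foot [329.85533473 291.55231995]
top lever_tip [(0.53, array([386.5, 274.5]))]
top red_bottle [(0.67, array([304.3, 233.1]))]
top petri_dish [(0.61, array([286.1, 271.5]))]
top syringe []
```

View pics/h.png

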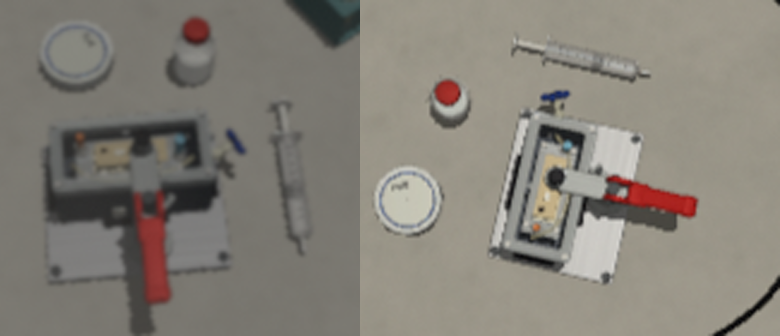

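The lid is shut and the strap lies over it with the foot between the plugs. The lever end at (157,300) in the side view and (696,205) in the top view matches the fully-down prediction of (159,305) and (697,209). The bottle, dish and syringe have not moved.

```bash
python3 -c "
from rig import env
print(env.close_job())"
```

```text
the job is handed in; nothing more can be done
None
```

The job is handed in: lid shut, strap swung to its stop and lever pushed onto its stop, with the chamber and bystanders unmoved in the last pictures; the foot's force on the lid was not measured directly, and no verdict came back.

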